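Roll check of a conveyor roller

TASK

Do a roll check on the conveyor roller: with the fingertips on its top, roll it along the dark checking plate until it lies centred on the green band, square to the plate and at rest. Move it only by pushing its top, in several strokes if need be (do not push its side, grip it, slide it along without turning, or lift it), keep it off the red band, and leave the things around the plate alone.

Things in the scene. Friction and masses are not known exactly. Their poses are not given: they have to be found in the camera images.
- roller: loose conveyor roller on the plate: aluminium-coloured tube, 70 mm diameter, 150 mm long, black end caps, spindle stubs 14 mm out at each end; 0.35 to 0.7 kg. Origin at its centre; x is its long axis (nearly along the plate's x), y and z turn as it rolls. A thin yellow line is on top at the start. A fingertip on its top moves twice as far as its centre. Rolling resistance soon stops it.
- plate: dark steel checking plate fixed level on the bench: 200 mm (its x) by 400 mm (its y, the rolling direction), 12 mm thick, with a 6 mm high, 10 mm wide lip on each short end. Origin at the centre of its underside, on the bench top. The roller starts near its middle, between the bands; the roller's top is 82 mm above the bench.
- green_band: green painted band across the plate, flush with its top: 30 mm wide (along its y) and 194 mm long (along its x), so it shows beyond both ends of the roller. Origin at the band's centre on the plate's top face; axes parallel to the plate's. It lies about 100 mm from the plate's middle toward one end or the other.
- red_band: red painted band of the same size, across the plate toward the other end. Origin at the band's centre on the plate's top face.
- bearing: bystander: steel ball bearing, 62 mm across and 16 mm high, lying flat on the bench beyond one end of the plate; origin under its centre.
- coupling: bystander: silver quick coupling, 34 mm across and 47 mm tall, standing on the bench beyond the other end of the plate; origin under its centre.
- blue_tape: bystander: roll of blue tape, 84 mm across and 24 mm high, lying flat; origin under its centre.
- tape_rule: bystander: yellow tape measure, 38 x 84 x 66 mm, standing; origin under its centre.
- glue: bystander: red squeeze bottle, 40 mm across and 128 mm tall; origin under its centre.
- spray_can_1: bystander: red and silver spray can, 66 mm across and 219 mm tall, standing behind the plate; origin under its centre.

How it is judged (in metres and radians):
On the way:
1. the roller has begun to roll (turned at least 45 degrees about its axis within its first 45 mm of travel) (angle between roller's own z axis and vertical above 0.8 rad and distance of roller from where it was at the start of the episode below 0.045 m).
At the end, for the whole second after the job is handed in: The roller lies on the plate with its centre within 14 mm of the green band's middle along the rolling direction and within 30 mm of it across the plate, its axis within 10 degrees of the band's length, and is at rest and let go (y of roller in the frame of green_band between -0.014 and 0.014 m and x of roller in the frame of green_band between -0.03 and 0.03 m and z of roller in the frame of green_band between 0.031 and 0.039 m and angle between the x axis of roller and the x axis of green_band, either way round below 0.17 rad and linear speed of roller below 0.01 m/s and angular speed of roller below 0.2 rad/s); the robot touches nothing.
It fails at once if the roller was lifted more than 10 mm off the plate (z of roller in the frame of plate above 0.057 m).
It fails at once if the fingers pushed the roller's side or straddled it (touched it while the grasp point, about 19 mm above the fingertips, was below the roller's top) (contact force between the fingers and roller above 0.5 N and height (world z) of the grasp point below 0.08 m).
It fails at once if the roller ran onto the red band (y of roller in the frame of red_band between -0.015 and 0.015 m).
It fails at once if a bystander was moved more than 15 mm (distance of any of bearing, coupling, blue_tape, tape_rule, glue, spray_can_1 from where it was at the start of the episode above 0.015 m).
It also fails if it takes over 48 s, if anything falls off the work surface, if the arm or the gripper's body presses on something with over 40 N, if the wrist force passes 120 N, or if a joint passes its speed limit or range.

ROBOT

A 6-joint arm with a two-finger parallel gripper is mounted at the origin on a cart in front of the work surface, level with it; the furniture and walls round the work are solid. World frame = base frame: x ahead of the robot, y to its left, z up, the work surface at z = 0. Lengths are in mm, angles in rad, forces in N, time in s.
With the tool pointing down it reaches from about 275 to 1000 mm from the base axis. Payload 8.4 kg.
Tool frame: the origin (TCP) lies at the very end of the fingers, on their centre line; the grasp point (between the pads) lies 19 mm behind it; x points along the fingers, y is the direction in which the jaws open and shut, and the axes are right-handed (so a half turn about x gives the same grasp; the last joint's range is limited). The gripper opens to 85 mm and grips with 20 to 120 N. Pads are 22 mm wide; open, the fingers measure 114 mm over their backs; the gripper's body (76 mm by 85 mm) begins 54 mm behind the grasp point. The pads swing forward as they close: fully open they stand 13 mm farther back than shut.
Start: joints at [1.348, 0.353, 1.633, -0, 1.155, -0.002], TCP at [136.88, 609.829, 231.281] pointing down, gripper open.
Joint ranges: [-2.63, 2.63], [-0.92, 2.1], [0.06, 2.66], [-1.3, 4.44], [0, 2.69], [-3.02, 3.02]. Speed limits (rad/s): [2.22, 2.22, 2.79, 3.14, 3.14, 3.14].

INTERFACE

Orientations are given as [roll, pitch, yaw] about the fixed x, y, z axes, in that order (R = Rz(yaw) Ry(pitch) Rx(roll)).
In Python, from rig import r, grab_frame, camera_params, sign_off gives the robot as it stands.
- The arm moves only by the tool drive_tool, never from a script. Its argument "rows" is one flat list of numbers, 7 for each row, row after row: the shift along the tool's x, y, z in mm, then the turn, a rotation vector about the tool's x, y, z in degrees, then the opening in per cent of the stroke, from 0 (shut) to 100 (fully open). In form: [x, y, z, rx, ry, rz, fingers, x, y, z, rx, ry, rz, fingers, ...]. A call has 1 to 10 rows; each row is the pose to reach, as a shift and turn from the pose measured when the call began, along the tool's axes at that moment; what a row does not reach only later rows make up. A row lasts 1/8 s, in which the tool goes at most 62.5 mm and 10.7 degrees, less where a joint would pass 70% of its speed; a pose out of reach is approached as far as the arm can. A call with a gripper value outside its range is refused whole. The fingers move at their own pace and stop on an object; "newtons" is the grip in N (left out, the last holds). Time passes only in rows, so rows that repeat a pose let the fingers close. It gives the time, the measured TCP pose, the force and the opening at its end, in the units of the state.
- r.sense(): the state, without advancing time (a new reading comes with each control period).
- grab_frame(name): name is "side" or "top" or "wrist"; returns the picture (400x640x3 uint8, red, green, blue); there is no depth.
- camera_params(name): a dict with "vertical_fov" (degrees; the focal length in pixels is half the picture's height over the tangent of half this angle, whatever the lens; pixels are square), "cx", "cy" (the principal point, pixels), "pose" (4x4, takes a point from camera to world coordinates); the wrist camera has in their place "tool_from_camera" (4x4, takes a point from camera to tool coordinates, whose origin is the TCP and whose axes are the tool frame's). Camera axes: x right, y down, z forward; pixel columns grow to the right and rows downward; lengths in mm; the calibration is good to about 2 mm. A picture is of the moment at which its call begins: read the wrist's pose just before it. camera_params takes no time and is no camera call.
- sign_off(): hands the job in, once; it reports no verdict.
The state is a dict: "clock": time; "qpos": joint angles; "qvel": joint speeds; "joint_efforts": joint torques, N m; "eef_pos": TCP position; "tcp_rot": TCP orientation; "contact_force": force on the tool from outside, world axes, zero at the start; "wrist_torque": the same for the moment, N m; "opening": opening from 0.0 (shut) to 1.0 (fully open).
Only numpy, scipy, OpenCV 4.12 (cv2) and the standard library are available. Lean on these libraries where they do the work, as an engineer would, in place of code of your own. Each camera call takes 0.05 s, during which the arm holds its last target.

## Working session

There is one attempt and no reset: what is moved stays moved. The work goes in short steps, Python scripts to look and compute and a tool call to move; the robot and the scene stay as the last step left them, time stands still between calls to the robot, and variables do not carry over. Pictures are saved under pics/ and viewed, and the job is handed in when it is done.

Besides the shell and the picture viewer there is one more tool, called after ">>>" by a JSON object that holds its "fn" and its "kwargs", one argument or row to a line. drive_tool: Moves the arm, as the interface text tells. Its arguments: {"type":"object","properties":{"rows":{"type":"array","items":{"type":"number"}},"newtons":{"type":"number"}},"required":["rows"]}

```bash
ls; mkdir -p pics; python3 - <<'E'
from rig import r, grab_frame, camera_params
import cv2
for n in ("top","side"):
    cv2.imwrite(f"pics/{n}0.png",cv2.cvtColor(grab_frame(n),cv2.COLOR_RGB2BGR)); print(n,camera_params(n))
print(camera_params("wrist")); print(r.sense())
E
```

```text
pics
top {'vertical_fov': 45.303203698312274, 'cx': 322.8774611209719, 'cy': 198.83390439856097, 'pose': array([[-1.56648970e-02, -9.96021314e-01,  8.77277165e-02,
         4.73771764e+02],
       [-9.99856152e-01,  1.50335350e-02, -7.85296076e-03,
         8.40042553e+01],
       [ 6.50285860e-03, -8.78381129e-02, -9.96113537e-01,
         1.43194542e+03],
       [ 0.00000000e+00,  0.00000000e+00,  0.00000000e+00,
         1.00000000e+00]])}
side {'vertical_fov': 56.76609311775579, 'cx': 313.4972877044895, 'cy': 190.57268400889734, 'pose': array([[ 8.34593725e-01, -3.16167893e-01,  4.51099964e-01,
         1.05765102e+02],
       [-5.50758180e-01, -4.62720155e-01,  6.94662137e-01,
        -6.21120635e+02],
       [-1.08968196e-02, -8.28207656e-01, -5.60315391e-01,
         6.26098050e+02],
       [ 0.00000000e+00,  0.00000000e+00,  0.00000000e+00,
         1.00000000e+00]])}
{'vertical_fov': 66.01556489511154, 'cx': 319.9969293736043, 'cy': 200.85906476988785, 'tool_from_camera': array([[ 3.70034994e-05, -2.82154923e-01,  9.59368854e-01,
        -1.43141587e+02],
       [ 9.99999727
[... 220 characters left out ...]
.00000000e+00]])}
{'clock': 0.1, 'qpos': array([ 1.34760235e+00,  3.53639762e-01,  1.63403424e+00,  4.54275987e-06,
        1.15520451e+00, -2.41903309e-03]), 'qvel': array([ 9.99222920e-04, -2.51725887e-03, -2.55777050e-03,  6.44414317e-05,
       -8.04706995e-04, -9.00503877e-04]), 'joint_efforts': array([-5.86725091e-04, -6.06355977e+01, -3.42816031e+01,  2.34860050e-05,
        4.01241530e-03,  4.07894254e-05]), 'eef_pos': array([136.78391356, 609.42046493, 230.60965664]), 'tcp_rot': array([-1.57644565,  1.56951046, -1.79722243]), 'contact_force': array([ 0.17813064, -0.64148007, -0.48249759]), 'wrist_torque': array([ 0.00583383,  0.00927312, -0.02394087]), 'opening': 1.0009692691909244}
```

View pics/top0.png

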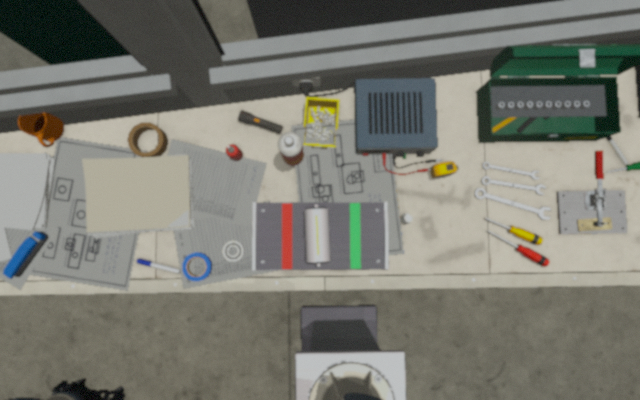

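View pics/side0.png

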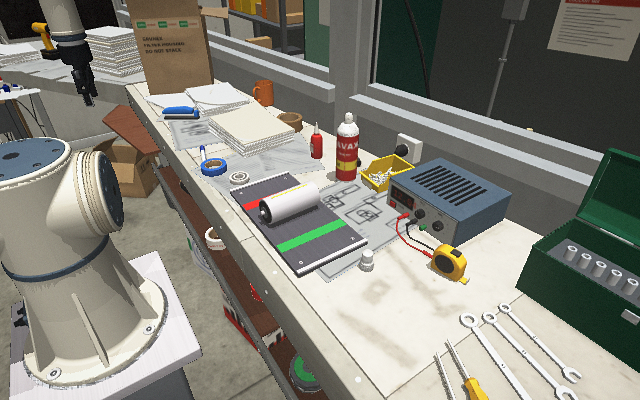

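The top view shows the roller at about (317,235), the green band at (355,237) and the red one at (287,236). The green band is toward world −y. The coupling stands at (405,218), just beyond the green end, and the bearing at (233,251). The side view agrees.

```bash
cat > h.py <<'E'
import numpy as np, cv2
from rig import r, grab_frame, camera_params
def K(p): 
    f=200/np.tan(np.radians(p['vertical_fov']/2)); return f
def ray(n,u,v,z,P=None):
    p=camera_params(n); P=p['pose'] if P is None else P
    f=K(p); d=P[:3,:3]@np.array([(u-p['cx'])/f,(v-p['cy'])/f,1]); o=P[:3,3]
    return o+d*(z-o[2])/d[2]
def proj(n,X,P=None):
    p=camera_params(n); P=p['pose'] if P is None else P
    f=K(p); c=P[:3,:3].T@(np.asarray(X,float)-P[:3,3]); return np.array([f*c[0]/c[2]+p['cx'],f*c[1]/c[2]+p['cy']])
def blob(n,img,mask,z):
    m=mask.astype(np.uint8); k,l,s,c=cv2.connectedComponentsWithStats(m)
    i=1+np.argmax(s[1:,4]); pts=np.argwhere(l==i)[:,::-1]
    rc=cv2.minAreaRect(pts.astype(np.float32))
    W=np.array([ray(n,u,v,z) for u,v in pts]); W2=W[:,:2].astype(np.float32)
    return W.mean(0),cv2.minAreaRect(W2),s[i]
E
python3 - <<'E'
from h import *
for n in ("top","side"):
    im=cv2.cvtColor(cv2.imread(f"pics/{n}0.png"),cv2.COLOR_BGR2RGB); hsv=cv2.cvtColor(im,cv2.COLOR_RGB2HSV)
    H,S,V=cv2.split(hsv); roi=np.zeros(H.shape,bool)
    if n=="top": roi[195:280,245:395]=1
    else: roi[170:280,220:380]=1
    g=(H>45)&(H<80)&(S>120)&(V>70)&roi; rd=((H<8)|(H>172))&(S>120)&(V>70)&roi
    if n=="side": rd[:,292:]=0
    print(n,"green",blob(n,im,g,12)); print(n,"red",blob(n,im,rd,12))
im=cv2.imread("pics/top0.png")[190:290,240:420]; cv2.imwrite("pics/topz.png",cv2.resize(im,None,fx=4.4,fy=4.4,interpolation=cv2.INTER_CUBIC))
im=cv2.imread("pics/side0.png")[160:290,220:400]; cv2.imwrite("pics/sidez.png",cv2.resize(im,None,fx=4.4,fy=4.4,interpolation=cv2.INTER_CUBIC))
E
```

```text
top green (array([490.39085091, -20.03962135,  12.        ]), ((489.1712341308594, -19.03125762939453), (26.76241683959961, 185.794677734375), 88.8174819946289), array([350, 204,  10,  64, 591], dtype=int32))
top red (array([490.62619718, 181.91506712,  12.        ]), ((490.8406066894531, 182.00845336914062), (26.712974548339844, 188.54983520507812), 89.4370346069336), array([282, 204,  10,  65, 647], dtype=int32))
side green (array([484.05116304, -22.51969553,  12.        ]), ((488.8938293457031, -22.42481803894043), (30.69048500061035, 193.31089782714844), 89.74641418457031), array([276, 219,  70,  34, 597], dtype=int32))
side red (array([423.15163404, 182.68748562,  12.        ]), ((441.26837158203125, 180.62863159179688), (93.16084289550781, 32.40478515625), 1.1246532201766968), array([242, 194,  30,  16, 127], dtype=int32))
```

View pics/topz.png

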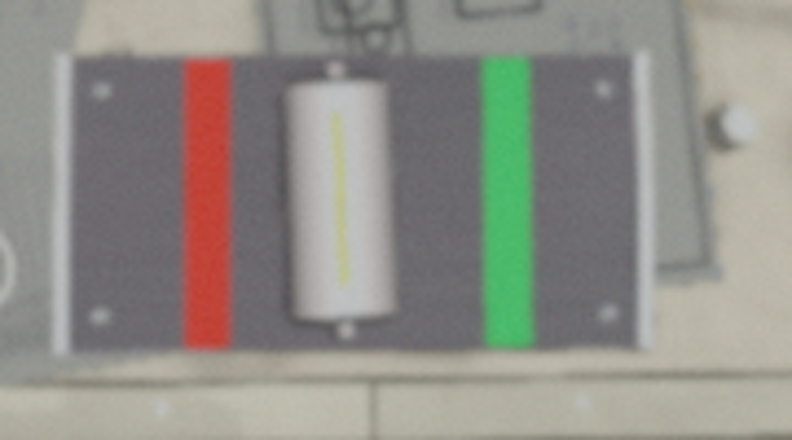

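View pics/sidez.png

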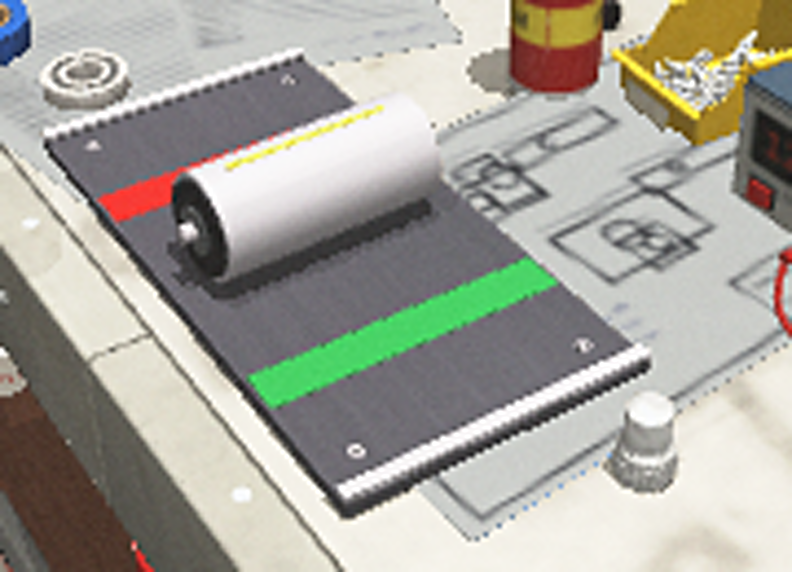

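```bash
python3 - <<'E'
from h import *
f=lambda a,b,z:ray("top",240+a/4.4-.4,190+b/4.4-.4,z)
A,B=f(335,65,47),f(347,335,47); print(A,B,(A+B)/2,np.degrees(np.arctan2(A[1]-B[1],A[0]-B[0])),np.linalg.norm(A-B))
A,B=f(336,112,82),f(345,284,82); print(A,B,(A+B)/2,np.degrees(np.arctan2(A[1]-B[1],A[0]-B[0])))
for x in [(185,60),(231,60),(183,348),(231,348),(483,58),(530,58),(485,347),(534,347)]: print(x,f(*x,12))
print("lips",f(62,60,18),f(62,350,18),f(642,55,18),f(645,348,18)); print("coupling",f(733,127,40))
g=lambda a,b,z:ray("side",220+a/4.4-.4,160+b/4.4-.4,z)
print("side near stub",g(186,231,47), "line",g(228,168,82),g(380,108,82)); print("coupling top",g(652,398,47))
from scipy.spatial.transform import Rotation as R
s=r.sense(); print(R.from_euler('xyz',s['tcp_rot']).as_matrix().round(3))
E
```

```text
[579.94525953  94.03019288  47.        ] [403.49658799  88.74808779  47.        ] [491.72092376  91.38914034  47.        ] 1.7146741381849717 176.52771544333643
[547.05642053  93.56979688  82.        ] [437.46325439  89.42231935  82.        ] [492.25983746  91.49605811  82.        ] 2.1672848624204155
(185, 60) [587.54887663 195.47659885  12.        ]
(231, 60) [587.07854269 164.43914264  12.        ]
(183, 348) [394.87192728 198.37317282  12.        ]
(231, 348) [394.35872049 166.37162686  12.        ]
(483, 58) [585.85493892  -5.77675461  12.        ]
(530, 58) [585.37364898 -37.55021477  12.        ]
(485, 347) [392.30213463  -3.13989606  12.        ]
(534, 347) [391.77734383 -35.86995996  12.        ]
lips [588.31977366 277.60318642  18.        ] [395.17669965 278.18208305  18.        ] [ 585.78515626 -112.52426564   18.        ] [ 390.28034719 -109.21190323   18.        ]
coupling [ 535.39488455 -168.36943584   40.        ]
side near stub [407.55728795  89.26251383  47.        ] line [436.89822576  86.67171957  82.        ] [544.06777336  90.67291265  82.        ]
coupling top [ 541.28697275 -171.56321758   47.        ]
[[-0.     0.219  0.976]
 [-0.001  0.976 -0.219]
 [-1.    -0.001 -0.   ]]
```

>>> {"fn": "drive_tool", "kwargs": {
  "rows": [40, -210, 228, -10, 0, 0, 0, 90, -421, 457, -12.6, 0, 0, 0, 90, -421, 457, -12.6, 0, 0, 0, 90, -421, 457, -12.6, 0, 0, 0, 90, -421, 457, -12.6, 0, 0, 0, 90, -421, 457, -12.6, 0, 0, 0, 90, -421, 457, -12.6, 0, 0, 0, 90, -421, 457, -12.6, 0, 0, 0, 90, -421, 457, -12.6, 0, 0, 0, 90, -421, 457, -12.6, 0, 0, 0]
}}

```text
clock: 1.35
eef_pos: [489.5, 99.2, 141.3]
tcp_rot: [-1.742, 1.57, -1.743]
contact_force: [1.5, 0.7, 0.5]
opening: -0.003
```

```bash
python3 - <<'E'
from h import *
from scipy.spatial.transform import Rotation as R
s=r.sense(); print(R.from_euler('xyz',s['tcp_rot']).as_matrix().round(4),s['eef_pos'],s['qvel'].round(3))
for n in ("wrist","side"):
    cv2.imwrite(f"pics/{n}1.png",cv2.cvtColor(grab_frame(n),cv2.COLOR_RGB2BGR))
s=r.sense();print(s['eef_pos'],s['contact_force'])
E
```

```text
[[-2.0e-04  1.1e-03  1.0e+00]
 [-1.1e-03  1.0e+00 -1.1e-03]
 [-1.0e+00 -1.1e-03 -2.0e-04]] [489.49007014  99.16791305 141.32061604] [-0.945  0.356 -0.291  0.001 -0.073 -0.943]
[491.05822273  96.67635906 140.82057633] [ 0.09545005 -0.4068064   0.36256326]
```

View pics/wrist1.png

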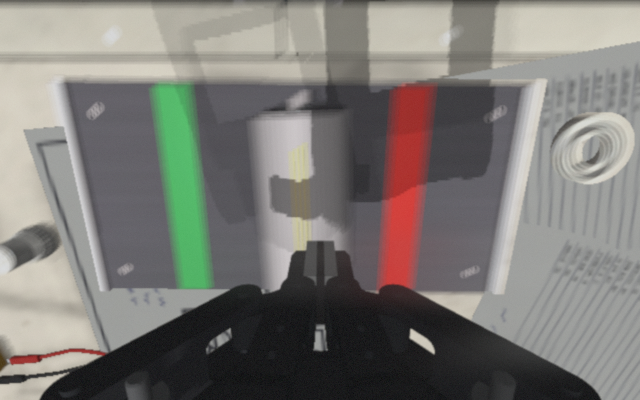

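View pics/side1.png

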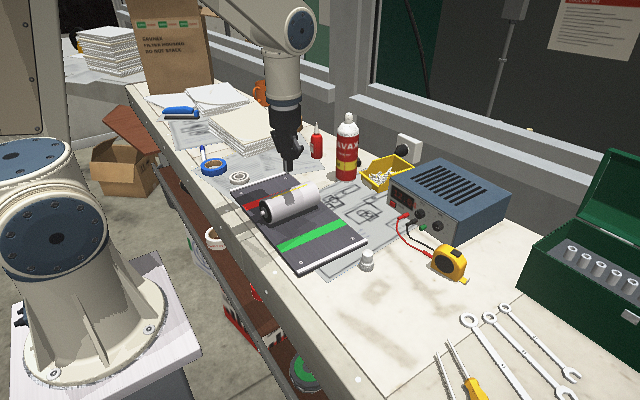

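The finger tips, at about (320,250) in the wrist view, are over the roller, slightly to its red side. The roller is undisturbed. I'll lower to just above its top.

>>> {"fn": "drive_tool", "kwargs": {
  "rows": [30, 0, 0, 0, 0, 0, 0, 55, 0, 0, 0, 0, 0, 0, 55, 0, 0, 0, 0, 0, 0, 55, 0, 0, 0, 0, 0, 0]
}}

```text
clock: 1.95
eef_pos: [491.2, 97.0, 86.5]
tcp_rot: [-1.32, 1.569, -1.325]
contact_force: [-0.1, -0.2, 0.7]
opening: -0.001
```

```bash
python3 - <<'E'
from h import *
s=r.sense(); print(s['eef_pos'],s['contact_force'],s['qvel'].round(3))
cv2.imwrite(f"pics/wrist2.png",cv2.cvtColor(grab_frame("wrist"),cv2.COLOR_RGB2BGR))
E
```

```text
[491.24983387  97.03078405  86.49123741] [-0.102045   -0.19689671  0.69822407] [ 0.    -0.014 -0.009 -0.002 -0.003 -0.   ]
```

View pics/wrist2.png

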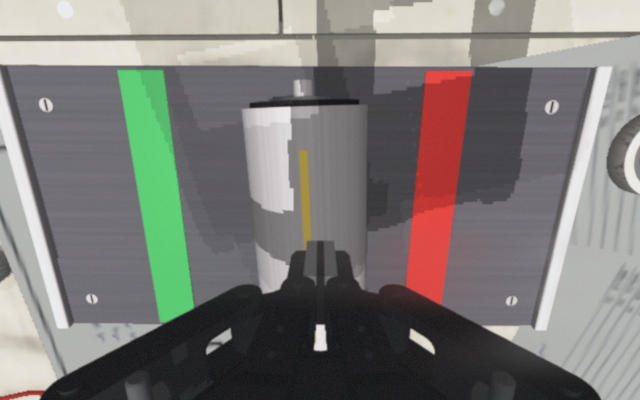

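The yellow line, at about (306,240), runs under the fingers' leading (green-side) edge, which suits the start. I'll lower gently until there is contact.

>>> {"fn": "drive_tool", "kwargs": {
  "rows": [3.5, 0, 0, 0, 0, 0, 0, 4.5, 0, 0, 0, 0, 0, 0, 5, 0, 0, 0, 0, 0, 0, 5, 0, 0, 0, 0, 0, 0]
}}

```text
clock: 2.5
eef_pos: [491.7, 97.1, 82.0]
tcp_rot: [-0.866, 1.568, -0.871]
contact_force: [-0.3, -0.5, 2.3]
opening: 0.007
```

>>> {"fn": "drive_tool", "kwargs": {
  "rows": [1, 0, 0, 0, 0, 0, 0, 1.2, -4, 0, 0, 0, 0, 0, 1.2, -9, 0, 0, 0, 0, 0, 1.2, -14, 0.5, 0, 0, 0, 0, 1.2, -19, 0.5, 0, 0, 0, 0]
}}

```text
clock: 3.12
eef_pos: [492.3, 78.0, 81.8]
tcp_rot: [-0.691, 1.568, -0.696]
contact_force: [-3.6, 0.4, 13.9]
opening: -0.0
```

```bash
python3 - <<'E'
from h import *
s=r.sense(); print(s['eef_pos'],s['contact_force'],s['qvel'].round(3))
cv2.imwrite(f"pics/wrist3.png",cv2.cvtColor(grab_frame("wrist"),cv2.COLOR_RGB2BGR))
E
```

```text
[492.32116085  78.02844805  81.82440642] [-3.56232495  0.37840681 13.92074037] [-0.079 -0.009  0.011 -0.002 -0.009 -0.079]
```

View pics/wrist3.png

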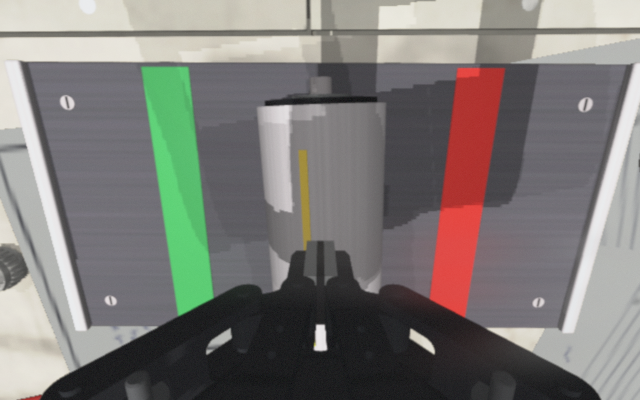

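The yellow line is still under the fingertips while the roller's centre has moved 10 mm or so, so it is rolling without slip. I'll finish this stroke, lift and go back.

>>> {"fn": "drive_tool", "kwargs": {
  "rows": [1, -5, 0, 0, 0, 0, 0, 1, -10, 0, 0, 0, 0, 0, 1, -15, 0, 0, 0, 0, 0, 1, -18, 0, 0, 0, 0, 0, 1, -18, 0, 0, 0, 0, 0, -8, -18, 0, 0, 0, 0, 0, -10, -18, 0, 0, 0, 0, 0]
}}

```text
clock: 4.05
eef_pos: [492.5, 59.7, 92.4]
tcp_rot: [-0.581, 1.567, -0.586]
contact_force: [-0.1, -0.4, -0.0]
opening: -0.005
```

```bash
cat > look.py <<'E'
import sys
from h import *
from scipy.spatial.transform import Rotation as R
s=r.sense(); print(s['clock'],s['eef_pos'],s['contact_force'].round(2),s['qvel'].round(3)); print(R.from_euler('xyz',s['tcp_rot']).as_matrix().round(3))
cv2.imwrite(f"pics/wrist{sys.argv[1]}.png",cv2.cvtColor(grab_frame("wrist"),cv2.COLOR_RGB2BGR))
E
python3 look.py 4
```

```text
4.05 [492.45479873  59.73861024  92.44378271] [-0.08 -0.38 -0.03] [-0.    -0.022 -0.005  0.002  0.026 -0.002]
[[ 0.003  0.005  1.   ]
 [-0.002  1.    -0.005]
 [-1.    -0.002  0.003]]
```

View pics/wrist4.png

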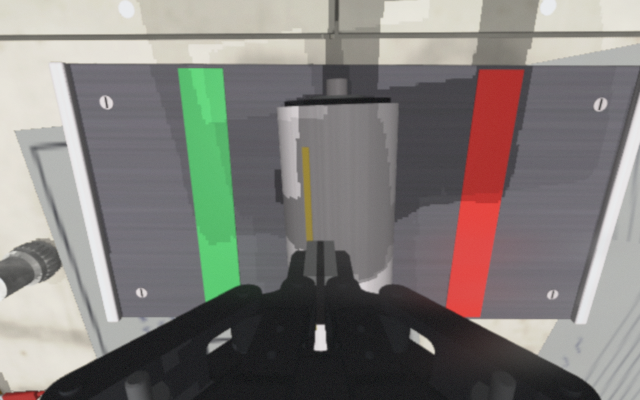

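Stroke 1 rolled it about 19 mm and it is at rest, with the yellow line turned away from the top. On to stroke 2.

>>> {"fn": "drive_tool", "kwargs": {
  "rows": [0, 21, 0, 0, 0, 0, 0, 9.5, 22, 0, 0, 0, 0, 0, 11.8, 22, 0, 0, 0, 0, 0, 11.8, 18, 0, 0, 0, 0, 0, 11.8, 11, 0, 0, 0, 0, 0, 11.8, 4, 0, 0, 0, 0, 0, 11.8, -3, 0, 0, 0, 0, 0, 11.8, -10, 0, 0, 0, 0, 0, 11.8, -15, 0, 0, 0, 0, 0, 11.8, -15, 0, 0, 0, 0, 0]
}}

```text
clock: 5.35
eef_pos: [493.9, 43.9, 81.6]
tcp_rot: [-0.315, 1.565, -0.32]
contact_force: [0.4, 0.0, 14.5]
opening: 0.001
```

```bash
python3 look.py 5
```

```text
5.35 [493.92898976  43.9441827   81.59620341] [ 0.44  0.   14.5 ] [ 0.005  0.002 -0.003 -0.    -0.     0.005]
[[ 0.006  0.005  1.   ]
 [-0.002  1.    -0.005]
 [-1.    -0.002  0.006]]
```

View pics/wrist5.png

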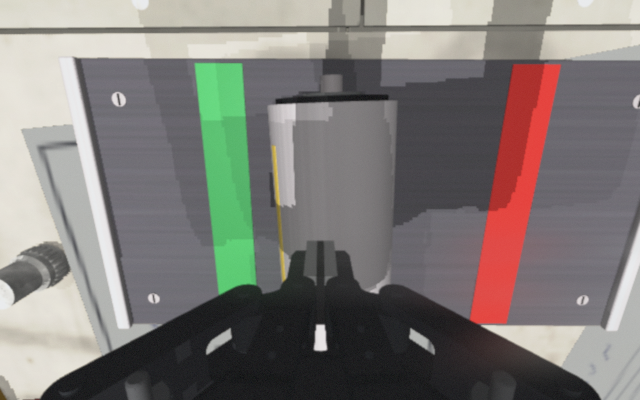

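Roller near y≈52, square to the plate, line turned toward the green side. Stroke 3.

>>> {"fn": "drive_tool", "kwargs": {
  "rows": [-7, 0, 0, 0, 0, 0, 0, -7, 17, 0, 0, 0, 0, 0, -2, 17, 0, 0, 0, 0, 0, 1, 17, 0, 0, 0, 0, 0, 1, 12, 0, 0, 0, 0, 0, 1, 5, 0, 0, 0, 0, 0, 1, -2, 0, 0, 0, 0, 0, 1, -9, 0, 0, 0, 0, 0, 1, -16, 0, 0, 0, 0, 0, 1, -19, 0, 0, 0, 0, 0]
}}

```text
clock: 6.65
eef_pos: [494.8, 24.7, 81.5]
tcp_rot: [-0.249, 1.563, -0.254]
contact_force: [-1.1, -0.2, 14.4]
opening: -0.0
```

```bash
python3 look.py 6
```

```text
6.65 [494.83402318  24.73992353  81.49778913] [-1.12 -0.17 14.41] [-0.045 -0.     0.003  0.003 -0.003 -0.046]
[[ 0.008  0.005  1.   ]
 [-0.002  1.    -0.005]
 [-1.    -0.002  0.008]]
```

View pics/wrist6.png

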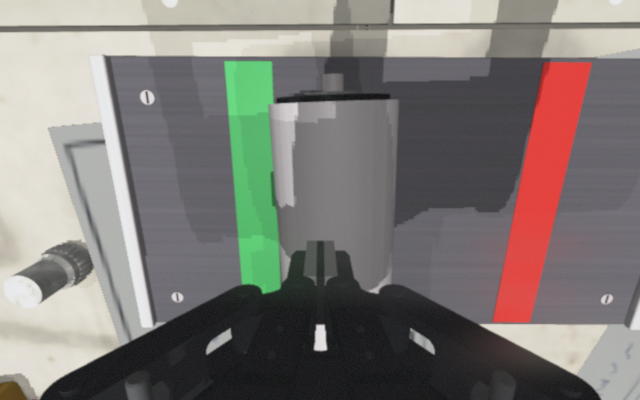

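Same again: roller near y≈33. Stroke 4.

>>> {"fn": "drive_tool", "kwargs": {
  "rows": [-7, 0, 0, 0, 0, 0, 0, -7, 17, 0, 0, 0, 0, 0, -2, 17, 0, 0, 0, 0, 0, 1, 17, 0, 0, 0, 0, 0, 1, 12, 0, 0, 0, 0, 0, 1, 5, 0, 0, 0, 0, 0, 1, -2, 0, 0, 0, 0, 0, 1, -9, 0, 0, 0, 0, 0, 1, -16, 0, 0, 0, 0, 0, 1, -19, 0, 0, 0, 0, 0]
}}

```text
clock: 7.95
eef_pos: [495.8, 5.2, 81.4]
tcp_rot: [-0.226, 1.561, -0.231]
contact_force: [-2.5, -0.7, 15.8]
opening: -0.0
```

>>> {"fn": "drive_tool", "kwargs": {
  "rows": [-7, 0, 0, 0, 0, 0, 0, -7, 17, 0, 0, 0, 0, 0, -2, 17, 0, 0, 0, 0, 0, 1, 17, 0, 0, 0, 0, 0, 1, 12, 0, 0, 0, 0, 0, 1, 5, 0, 0, 0, 0, 0, 1, -2, 0, 0, 0, 0, 0, 1, -9, 0, 0, 0, 0, 0, 1, -16, 0, 0, 0, 0, 0, 1, -19, 0, 0, 0, 0, 0]
}}

```text
clock: 9.2
eef_pos: [496.9, -14.1, 81.3]
tcp_rot: [-0.214, 1.558, -0.219]
contact_force: [-2.0, -1.9, 16.0]
opening: 0.001
```

```bash
python3 look.py 7
```

```text
9.2 [496.85035364 -14.10140492  81.3047748 ] [-2.   -1.91 16.02] [-0.046  0.005 -0.003  0.001 -0.003 -0.046]
[[ 0.012  0.004  1.   ]
 [-0.003  1.    -0.004]
 [-1.    -0.003  0.012]]
```

View pics/wrist7.png

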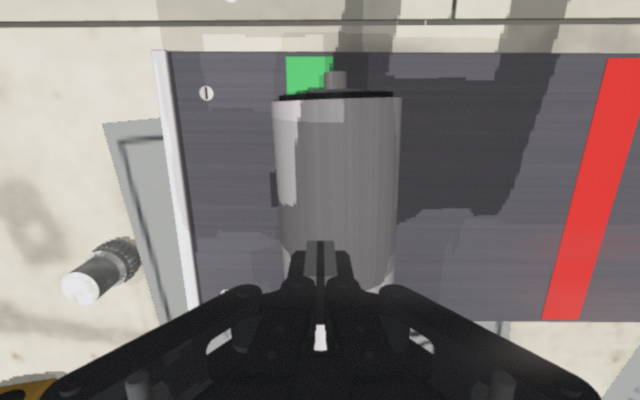

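Roller now overlaps the band: the stub is at (336,78), and the band's end spans columns 287 to 333 at row 60. Next I'll measure the remaining gap.

```bash
cat > wm.py <<'E'
from h import *
from scipy.spatial.transform import Rotation as R
def wpose():
    s=r.sense(); T=np.eye(4); T[:3,:3]=R.from_euler('xyz',s['tcp_rot']).as_matrix(); T[:3,3]=s['eef_pos']; return T@camera_params("wrist")['tool_from_camera']
E
python3 - <<'E'
from wm import *
P=wpose()
print("stub",ray("wrist",336,72,47,P),ray("wrist",336,90,47,P)); print("band",ray("wrist",287,57,12,P),ray("wrist",333,57,12,P))
print("roller edges near face: cap ends", ray("wrist",274,101,47,P),ray("wrist",401,97,47,P))
E
```

```text
stub [406.63031483  -4.98636779  47.        ] [415.64073404  -4.89500012  47.        ]
band [394.28364377 -34.26251065  12.        ] [394.44238896  -5.34703049  12.        ]
roller edges near face: cap ends [421.11724031 -38.66425836  47.        ] [419.40749339  30.44053458  47.        ]
```

>>> {"fn": "drive_tool", "kwargs": {
  "rows": [-7, 0, 0, 0, 0, 0, 0, -7, 17, 0, 0, 0, 0, 0, -2, 17, 0, 0, 0, 0, 0, 1, 17, 0, 0, 0, 0, 0, 1, 12, 0, 0, 0, 0, 0, 1, 5, 0, 0, 0, 0, 0, 1, -2, 0, 0, 0, 0, 0, 1, -9, 0, 0, 0, 0, 0, 1, -16, 0, 0, 0, 0, 0, 1, -16, 0, 0, 0, 0, 0]
}}

```text
clock: 10.5
eef_pos: [497.9, -30.9, 81.3]
tcp_rot: [-0.229, 1.556, -0.233]
contact_force: [-3.0, -1.2, 19.7]
opening: -0.003
```

>>> {"fn": "drive_tool", "kwargs": {
  "rows": [0, 0, 0, 0, 0, 0, 0, -15, 0, 0, 0, 0, 0, 0, -60, 0, 0, 0, 0, 0, 0, -60, 0, 0, 0, 0, 0, 0, -60, 0, 0, 0, 0, 0, 0]
}}

```text
clock: 11.12
eef_pos: [496.8, -30.5, 141.2]
tcp_rot: [-0.23, 1.556, -0.234]
contact_force: [0.7, -0.4, -0.4]
opening: 0.004
```

```bash
python3 look.py 8; python3 - <<'E'
from h import *
im=cv2.cvtColor(grab_frame("side"),cv2.COLOR_RGB2BGR)[160:290,220:400]; cv2.imwrite("pics/sidez8.png",cv2.resize(im,None,fx=4.4,fy=4.4,interpolation=cv2.INTER_CUBIC))
E
```

```text
11.125 [496.79570298 -30.52084088 141.23525788] [ 0.7  -0.38 -0.38] [-0.001  0.021  0.011  0.001 -0.002  0.001]
[[ 0.014  0.004  1.   ]
 [-0.003  1.    -0.004]
 [-1.    -0.003  0.014]]
```

View pics/wrist8.png

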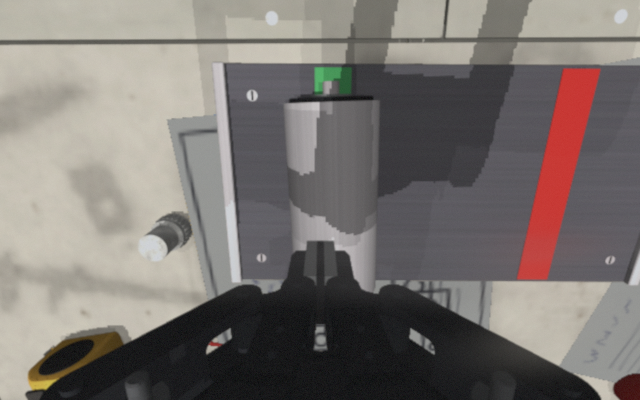

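View pics/sidez8.png

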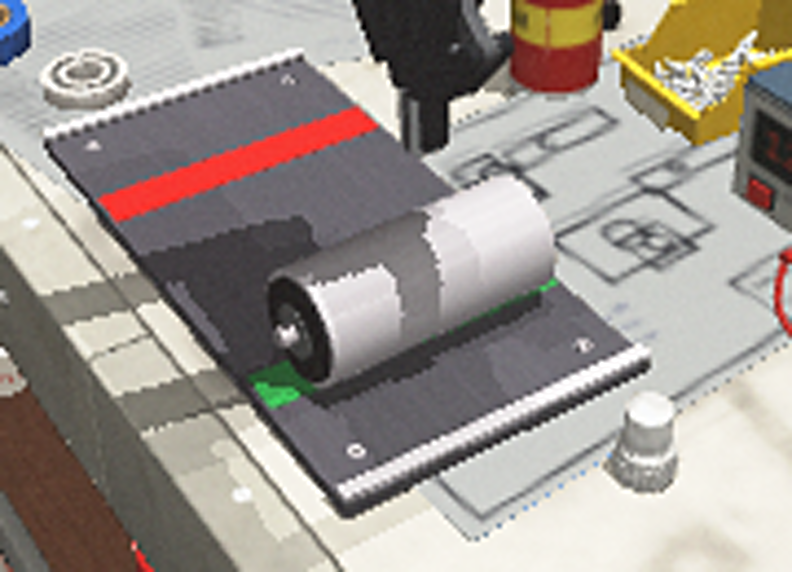

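The roller lies over the green band with green showing at both ends. I'll move the arm clear, then check from the top camera.

>>> {"fn": "drive_tool", "kwargs": {
  "rows": [-60, 0, 0, 0, 0, 0, 0, -80, 60, 0, 0, 0, 0, 0, -80, 120, 0, 0, 0, 0, 0, -80, 180, 0, 0, 0, 0, 0, -80, 240, 0, 0, 0, 0, 0, -80, 300, 0, 0, 0, 0, 0, -80, 330, 0, 0, 0, 0, 0, -80, 330, 0, 0, 0, 0, 0, -80, 330, 0, 0, 0, 0, 0]
}}

```text
clock: 12.35
eef_pos: [496.0, 298.9, 218.3]
tcp_rot: [-0.409, 1.559, -0.412]
contact_force: [-0.2, -0.0, 0.2]
opening: -0.001
```

```bash
python3 - <<'E'
from h import *
im=cv2.cvtColor(grab_frame("top"),cv2.COLOR_RGB2BGR)[190:290,240:420]; cv2.imwrite("pics/topz9.png",cv2.resize(im,None,fx=4.4,fy=4.4,interpolation=cv2.INTER_CUBIC))
E
```

```text
(no output)
```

View pics/topz9.png

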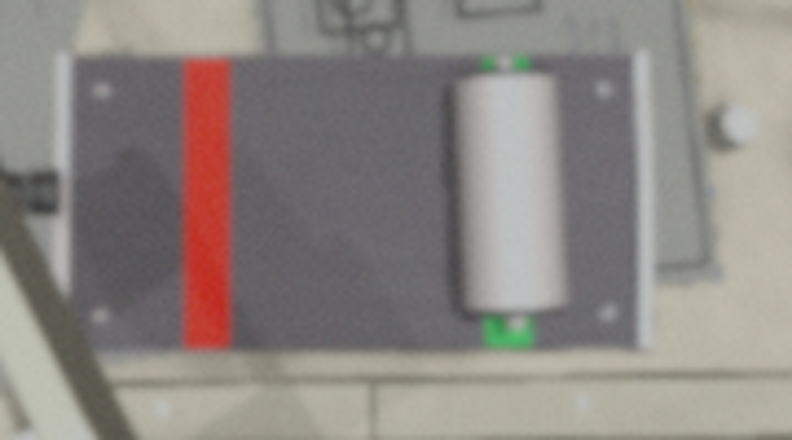

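```bash
python3 - <<'E'
from h import *
f=lambda a,b,z:ray("top",240+a/4.4-.4,190+b/4.4-.4,z)
A,B=f(505,58,47),f(516,326,47); m=(A+B)/2
G1=(f(483,58,12)+f(530,58,12))/2; G2=(f(485,347,12)+f(534,347,12))/2; g=(G1+G2)/2; u=(G1-G2)/np.linalg.norm(G1-G2); v=np.array([-u[1],u[0],0])
d=m-g; print(m,g,"along x",d@u,"y",d@v,"ang",np.degrees(np.arctan2((A-B)@v,(A-B)@u)))
E
```

```text
[495.21213721 -19.77650333  47.        ] [488.82701659 -20.58420635  12.        ] along x 6.3757175098561065 y 0.8788490830987248 ang 1.7549628578045353
```

Measured offsets from the band: 0.9 mm along the rolling direction (limit 14), 6.4 mm across (limit 30) and 1.8° (limit about 10°). Everything is within limits and at rest, so I'm handing in.

```bash
python3 - <<'E'
from rig import sign_off
print(sign_off())
E
```

```text
the job is handed in; nothing more can be done
None
```

The roller now lies on the green band, and I've handed the job in. I rolled it there with the closed fingertips on its top, in six strokes of about 16 to 19 mm of roller travel each, pressing with about 14 to 20 N.

- **Final position (top camera, arm clear):** the roller is 0.9 mm off the band's middle along the rolling direction and 6.4 mm off across the plate. Its axis is 1.8° off the band's length.
- **Rolling:** during the first strokes the yellow line stayed with the fingertips as the roller turned, so I saw no slipping. I did not measure the turn angle beyond that.
- **At rest:** the pictures after I lifted the fingers show nothing moving, but I did not measure the roller's speed.
- **Bystanders:** the coupling looked unmoved in the last close-up. I did not measure the other bystanders after the strokes. The arm stayed clear of them, and its force readings were near zero whenever the fingers were off the roller.
- **Time and disagreements:** the clock was about 12.4 s of the 48 s allowed. No check failed, and the wrist, side and top views agreed to within a few mm.

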